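# Lock the solar-tracker turntable

## Robot

A 6-joint arm with a two-finger parallel gripper is mounted at the origin on the work surface. World frame = base frame: x ahead of the robot, y to its left, z up, the work surface at z = 0. Lengths are in mm, angles in rad, forces in N, time in s.
With the tool pointing down it reaches from about 350 to 775 mm from the base axis. Payload 7.3 kg.
Tool frame: the origin (TCP) lies on the centre line of the jaws, within the pads' length; the fingertips stand 17 mm ahead of it and the grasp point (between the pads) lies 2 mm behind it; z points along the fingers, y is the line along which they close (so a half turn about z gives the same grasp; the last joint's range is limited). The gripper opens to 92 mm and grips with 3 to 60 N. Pads are 19 mm wide; open, the fingers measure 130 mm over their backs; the gripper's body (75 mm by 190 mm) begins 47 mm behind the grasp point.
Start: joints at [-1.332, 0.342, 1.524, -0, 1.275, -0.146], TCP at [197.094, -486.618, 243.741] pointing down, gripper open.
Joint ranges: [-2.53, 2.53], [-0.77, 2.02], [0.04, 2.7], [-1, 4.14], [0.28, 2.66], [-3.11, 3.11]. Speed limits (rad/s): [2.57, 2.57, 3.14, 3.14, 3.14, 3.14].

## Interface

Orientations are given as [roll, pitch, yaw] about the fixed x, y, z axes, in that order (R = Rz(yaw) Ry(pitch) Rx(roll)).
In Python, from plant import bot gives the robot as it stands. The module is installed in compiled form; this text tells all that it offers.
- The arm moves only by the shell command python3 -m pendant 'ROWS'. ROWS is JSON, a list of rows, each a list of 3 entries, a list of its own where there are three numbers: the shift along the world's x, y, z as a fraction of full scale, then the turn, a rotation vector about the world's x, y, z as a fraction of full scale, then the opening, from -1 (shut) to 1 (fully open), so that 0 is half open. In form: [[[tx, ty, tz], [rx, ry, rz], claw], ...]. A call has exactly 10 rows; each row shifts and turns the commanded pose from where the row before left it; what a row does not reach is not made up. Full scale, the value 1, is 30 mm for a shift and 0.12 rad for a turn. A row lasts 1/12 s, in which the tool goes at most 41.7 mm and 7.16 degrees, less where a joint would pass 70% of its speed; a pose out of reach is approached as far as the arm can. A call with a number of a shift or a turn outside -1 to 1 is refused whole. A call with a gripper value outside its range is refused whole. The fingers move at their own pace and stop on an object; the grip force is fixed at half the most. Time passes only in rows, so rows that do not move let the fingers close, or fill a call up. It gives the time, the measured TCP pose, the force, the opening and the grip force at its end, in the units of the state.
- bot.get_obs(): the state, without advancing time (a new reading comes with each control period).
- bot.capture(name): name is "side" or "top"; returns the picture (384x512x3 uint8, blue, green, red); there is no depth.
- bot.camera_params(name): a dict with "fovy" (degrees; the focal length in pixels is half the picture's height over the tangent of half this angle, whatever the lens; pixels are square), "cx", "cy" (the principal point, pixels), "distortion" ([k1, k2, p1, p2, k3] as OpenCV has them; the pictures are not rectified), "camera_from_world" (4x4, takes a point from world to camera coordinates). Camera axes: x right, y down, z forward; pixel columns grow to the right and rows downward; lengths in mm; the calibration is good to about 2 mm. A picture is of the moment at which its call begins. camera_params takes no time and is no camera call.
- bot.close_job(): hands the job in; it is judged then, once.
The state is a dict: "time": time; "joint_positions": joint angles; "dq": joint speeds; "tau": joint torques, N m; "tool_pos": TCP position; "tcp_rot": TCP orientation; "contact_force": force on the tool from outside, world axes, zero at the start; "moment": the same for the moment, N m; "grip_width": finger opening in mm; "finger_force": force on a finger pad.
Only numpy, scipy, OpenCV 4.12 (cv2) and the standard library are available. Lean on these libraries where they do the work, as an engineer would, in place of code of your own. Each camera call takes 0.05 s, during which the arm holds its last target. There are 200 camera calls.

## Task

Lock the solar tracker for storage: push the turntable round by one of its upright pins until its slot lines up with the red locking bar, then push the bar by its upright tab through the slot until it is fully home in the keeper on the far side. Push with the fingers only: do not lift the bar out of its guide, and leave everything else on the table and on the trainer where it is. Finish with the hand clear.

Things in the scene. Friction and masses are not known exactly. Their poses are not given: they have to be found in the camera images.
- tracker_base: Light-blue trainer base, 314 x 170 mm, top plate 20 mm above the table, fixed. Origin at table height under the turntable's upright axis; x points along the bar's line, from the guide to the keeper, z up.
- turntable (a joint): Angle of the turntable, positive anticlockwise from above. At 0 and equally at pi its slot lies along the bar's line; turn it either way, stops at -0.35 and 3.49. Starts between 0.6 and 2.54, turns stiffly (0.06 N m), stays where it is left. A lead-in draws an error of up to about 0.1 rad straight as the bar enters; with more the bar butts against the disc.
- turntable_top (a point): Centre of the turntable's top face on its axis, 48 mm above the table: an aluminium disc, 84 mm diameter. A straight slot 17 mm wide crosses its whole diameter, open on top and at both ends; the dark slot floor is 30 mm above the table.
- guide_end (a point): Mid-line of the open aluminium U-guide at its end next to the disc, x = -45 mm in the base's frame; the guide runs back from here to x = -219 mm. Walls 26 mm over their outsides, 42 mm above the table, floor 31.5 mm.
- keeper_stop (a point): Middle of the keeper's stop face, x = 66 mm in the base's frame, 39 mm above the table. The dark steel keeper spans x = 46 to 78 mm, 44 mm wide, 46 mm high: an open-topped slot 16 mm wide with a flared mouth that ends at this face.
- pin_a (a point): Top of one of two upright steel pins with yellow caps fixed on the turntable: 10 mm diameter (cap 12 mm), from the disc's face at 48 mm up to 85 mm above the table. 30 mm from the axis, square to the slot: at joint value q it lies at q + 90 degrees from the base's x axis.
- pin_b (a point): Top of the other, identical pin, opposite pin_a: at q - 90 degrees.
- lock_bar: Red locking bar, 144 mm long (x), 12 wide, 14 high, about 0.2 kg, loose in the open guide with 1 mm play each side. Origin: centre of its underside; x points to its steel nose, tapered to 8 mm wide over the last 10 mm. Slides with about 1 N. Starts with its nose 8 to 33 mm short of the disc; 116 to 141 mm to go.
- bar_tip (a point): End of the bar's nose, 72 mm ahead of the bar's origin, 7 mm above its underside. Fully home, it touches the keeper's stop, at x = 66 mm in the base's frame.
- bar_tab (a point): Centre of the upright red tab at the bar's rear end, 62 mm behind the bar's origin: a plate 10 mm thick along the bar, 24 mm wide across, from the bar's top (46 mm above the table) to 86 mm above the table. Push its rear face towards the keeper.
- thumb_nut: A brass thumb nut, 22 mm diameter, 20 mm high, loose on the trainer's top plate left of the guide; origin under its centre. Leave it.
- bracket: A small steel angle bracket, 30 x 24 mm, 31 mm high, loose on the top plate right of the guide; origin under its foot's centre. Leave it.
- battery: Green battery pack, 50 x 51 x 17 mm, on the table; origin under its centre. Leave it.
- cup: Clear plastic cup with a blue lid, 72 mm diameter, 120 mm high; origin under its centre. Leave it.
- rover: Small wheeled robot, 122 x 92 mm, 65 mm high; origin under its centre. Leave it.
- screwdriver: Screwdriver lying on the table along its x axis. Leave it.
- phone: Phone lying flat, 145 x 72 x 9 mm; origin under its centre. Leave it.
- marker: Blue marker lying flat, 120 mm long, 12 mm high; origin under its centre. Leave it.
There are look-alikes about, which are no part of the job. What is meant by the lock_bar is not black or turquoise, and is the larger of those in its own colour.

How it is judged (in metres and radians):
On the way, in this order (a step that is already met when the one before it is completed fails the run):
1. the slot is turned into line with the bar ((value of joint turntable between -0.15 and 0.15 rad or value of joint turntable between 2.9916 and 3.2916 rad)), for 0.2 s.
2. the bar is pushed through the slot, home in the keeper (x of bar_tip in the frame of tracker_base above 0.06 m and y of bar_tip in the frame of tracker_base between -0.008 and 0.008 m and z of lock_bar in the frame of tracker_base below 0.036 m and angle between the x axis of lock_bar and the x axis of tracker_base, either way round below 0.1 rad), for 0.2 s.
At the end, for the whole second after the job is handed in: The bar lies through the slot in line with it, its nose in the keeper no more than 6 mm short of the stop and within 8 mm of the centre line, flat in the guide (within 0.1 rad of the base's x axis), at rest; the turntable is within 0.15 rad of 0 or pi (all of step 2 and (value of joint turntable between -0.15 and 0.15 rad or value of joint turntable between 2.9916 and 3.2916 rad) and linear speed of lock_bar below 0.01 m/s); the robot touches nothing.
It fails at once if the locking bar is lifted out of its guide, carried or tipped (z of lock_bar in the frame of tracker_base above 0.045 m or angle between lock_bar's own z axis and vertical above 0.35 rad).
It fails at once if something else on the table or the trainer is moved by more than 25 mm (distance of any of thumb_nut, bracket, battery, cup, rover, screwdriver, phone, marker from where it was at the start of the episode above 0.025 m).
It also fails if it takes over 51 s, if anything falls off the work surface, if the arm or the gripper's body presses on something with over 40 N, if the wrist force passes 120 N, or if a joint passes its speed limit or range.

## Working session

There is one attempt and no reset: what is moved stays moved. The work goes in short steps, Python scripts to look and compute and a shell command to move; the robot and the scene stay as the last step left them, time stands still between calls to the robot, and variables do not carry over. Pictures are saved under pics/ and viewed, at most 10 in all, crops included, and the job is handed in when it is done.

```bash
mkdir -p pics
python3 - <<'E'
from plant import bot
import cv2
for n in("top","side"):
    p=bot.camera_params(n);print(n,p)
    im=bot.capture(n);cv2.imwrite(f"pics/{n}0.png",im)
print(bot.get_obs())
E
```

```text
top {'fovy': 42.17994187837294, 'cx': 251.67033892500848, 'cy': 188.10757615549187, 'distortion': array([-0.02482667,  0.        ,  0.        ,  0.        ,  0.        ]), 'camera_from_world': array([[ 2.74155167e-02, -9.99594017e-01,  7.75829880e-03,
        -8.08082318e+00],
       [-9.89360903e-01, -2.82425263e-02, -1.42714270e-01,
         5.25409698e+02],
       [ 1.42875444e-01, -3.76317205e-03, -9.89733523e-01,
         1.34626912e+03],
       [ 0.00000000e+00,  0.00000000e+00,  0.00000000e+00,
         1.00000000e+00]])}
side {'fovy': 56.68468473965162, 'cx': 255.25924215495448, 'cy': 193.67885864564374, 'distortion': array([-0.03663761,  0.        ,  0.        ,  0.        ,  0.        ]), 'camera_from_world': array([[-7.47863014e-01, -6.63774150e-01, -1.02366818e-02,
         4.08744753e+02],
       [-3.76326582e-01,  4.36602983e-01, -8.17163471e-01,
         2.45670316e+02],
       [ 5.46881354e-01, -6.07274002e-01, -5.76315080e-01,
         7.48038420e+02],
       [ 0.00000000e+00,  0.00000000e+00,  0.00000000e+00,
         1.00000000e+00]])}
{'time': 0.1, 'joint_positions': array([-1.33200444e+00,  3.42593127e-01,  1.52486120e+00,  1.24633239e-05,
        1.27537679e+00, -1.45980166e-01]), 'dq': array([ 0.00130261, -0.00029806, -0.0022846 ,  0.00198824, -0.00124429,
       -0.0003982 ]), 'tau': array([ 1.89518978e-03, -4.32002091e+01, -2.44695479e+01,  7.18635530e-02,
        5.25755086e-02, -4.40555232e-05]), 'tool_pos': array([ 197.01793948, -486.29924127,  243.1665831 ]), 'tcp_rot': array([-3.14036910e+00, -1.91941927e-04,  3.84768294e-01]), 'contact_force': array([-0.05148601,  0.33401265,  0.15580634]), 'moment': array([-0.02937657, -0.01297883,  0.00327292]), 'finger_force': 0.0, 'grip_width': 91.60500799659643}
```

View pics/top0.png

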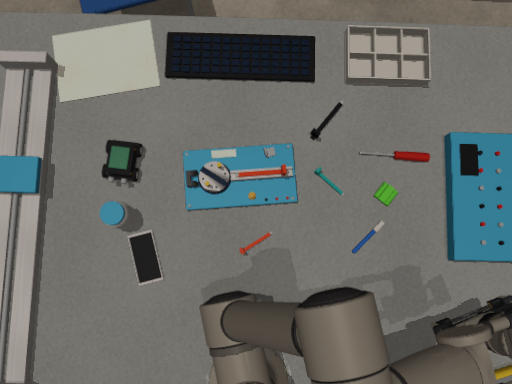

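View pics/side0.png

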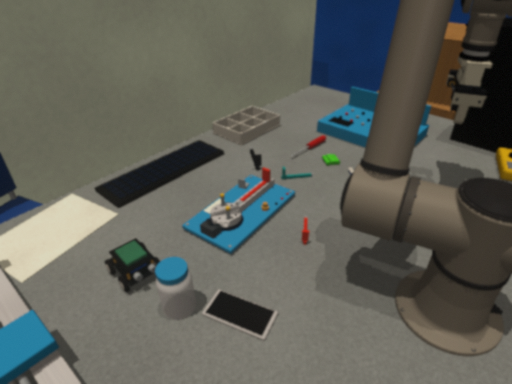

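The top view shows the blue trainer at about (240,177), with the disc at (214,177), the keeper at (193,179) and the red bar at x 237–293, y 172. There are four bar candidates:
- Large red at (265,172), in the guide.
- Small red at (256,243).
- Black at (327,120).
- Turquoise at (329,181).

The large red one in the guide fits the description. I'll confirm it in an enlarged crop.

```bash
cat > h.py <<'E'
import numpy as np, cv2
from plant import bot
def cam(n):
    p=bot.camera_params(n); f=192/np.tan(np.radians(p["fovy"]/2))
    return np.array([[f,0,p["cx"]],[0,f,p["cy"]],[0,0,1]]),np.array(p["distortion"]),np.array(p["camera_from_world"])
def ray(n,uv):
    K,d,T=cam(n); u=cv2.undistortPoints(np.array(uv,float).reshape(-1,1,2),K,d)[:,0]
    R=T[:3,:3]; return -R.T@T[:3,3], np.c_[u,np.ones(len(u))]@R
def plane(n,uv,z):
    c,d=ray(n,uv); return c+d*((z-c[2])/d[:,2])[:,None]
def proj(n,P):
    K,d,T=cam(n); return cv2.projectPoints(np.array(P,float).reshape(-1,3),cv2.Rodrigues(T[:3,:3])[0],T[:3,3],K,d)[0][:,0]
E
python3 - <<'E'
import cv2,numpy as np
a=cv2.imread("pics/top0.png")[138:216,176:306]; b=cv2.imread("pics/side0.png")[160:256,178:306]
a=cv2.resize(a,None,fx=6,fy=6,interpolation=cv2.INTER_CUBIC);b=cv2.resize(b,None,fx=6,fy=6,interpolation=cv2.INTER_CUBIC)
cv2.imwrite("pics/top0c.png",a);cv2.imwrite("pics/side0c.png",b)
E
```

```text
(no output)
```

View pics/top0c.png

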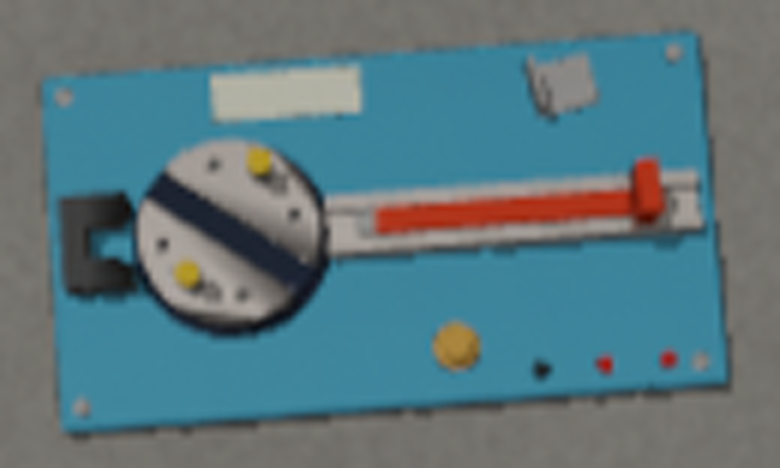

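View pics/side0c.png

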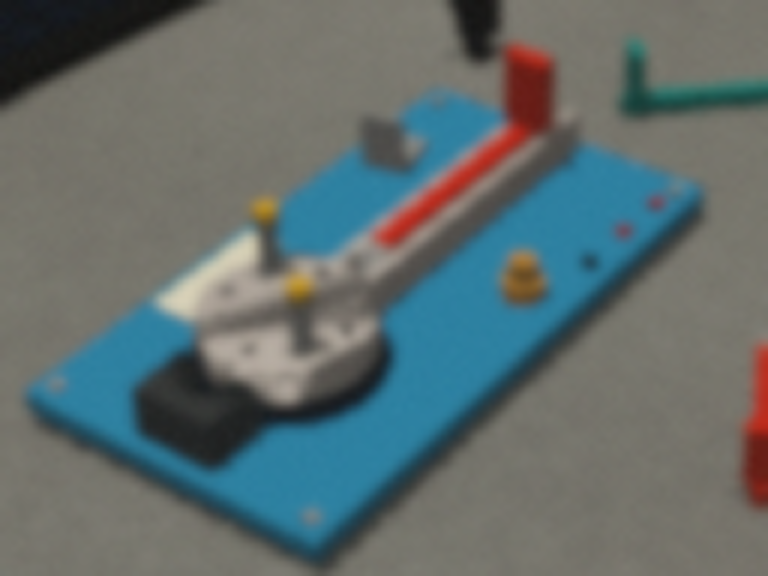

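The crops confirm it: the long red bar with its upright tab lies in the guide (tab at about (284,170) in the top view). The two yellow-capped pins are at about (219,165) and (207,183), and the slot runs oblique. Next I measure.

```bash
cat > meas.py <<'E'
from h import *
def blobs(n,im,lo,hi,roi,amin=3):
    x0,y0,x1,y1=roi; s=cv2.cvtColor(im,cv2.COLOR_BGR2HSV)[y0:y1,x0:x1]
    m=cv2.inRange(s,np.array(lo),np.array(hi)); k,l,st,c=cv2.connectedComponentsWithStats(m)
    return m,[(np.round(c[i]+[x0,y0],2).tolist(),int(st[i,4]),st[i,:4].tolist()) for i in range(1,k) if st[i,4]>=amin]
ROI={"top":(176,138,306,216),"side":(178,160,306,256)}
def tri(uvt,uvs):
    c1,d1=ray("top",[uvt]);c2,d2=ray("side",[uvs]);A=np.c_[d1[0],-d2[0]];t=np.linalg.lstsq(A,c2-c1,rcond=None)[0]
    p,q=c1+d1[0]*t[0],c2+d2[0]*t[1];return (p+q)/2,np.linalg.norm(p-q)
E
python3 - <<'E'
from meas import *
np.set_printoptions(precision=1,suppress=True)
for n in("top","side"):
    im=cv2.imread(f"pics/{n}0.png")
    for nm,lo,hi,z in(("yel",(22,120,110),(34,255,255),85),("red",(0,150,90),(8,255,255),46)):
        m,b=blobs(n,im,lo,hi,ROI[n])
        for c,a,s in b: print(n,nm,c,a,s,plane(n,[c],z)[0])
im=cv2.imread("pics/top0.png")
m,b=blobs("top",im,(92,110,60),(108,255,255),ROI["top"])
cs=max(cv2.findContours(m,cv2.RETR_EXTERNAL,cv2.CHAIN_APPROX_NONE)[0],key=cv2.contourArea)
P=plane("top",cs[:,0]+[176,138],20)[:,:2].astype(np.float32)
r=cv2.minAreaRect(P);print(r)
# rulers: line fits to long edges
bx=cv2.boxPoints(r);print(bx)
E
```

```text
top yel [218.71, 164.5] 14 [41, 25, 4, 4] [580.5  97.6  85. ]
top yel [206.82, 183.18] 11 [29, 44, 4, 4] [528.5 127.6  85. ]
top red [264.29, 172.14] 209 [63, 27, 48, 12] [570.  -27.1  46. ]
top red [276.67, 198.33] 3 [100, 60, 2, 2] [497.7 -63.   46. ]
side yel [222.5, 194.5] 4 [44, 34, 2, 2] [576.   97.9  85. ]
side red [259.31, 182.48] 162 [63, 8, 29, 33] [578.5 -55.1  46. ]
side red [304.12, 231.85] 67 [124, 58, 4, 26] [347.   40.5  46. ]
((561.7504272460938, 42.06495666503906), (169.33477783203125, 312.76556396484375), 5.901834011077881)
[[ 461.5  188.9]
 [ 493.6 -122.2]
 [ 662.  -104.8]
 [ 629.9  206.3]]
```

```bash
cat >> meas.py <<'E'
O=np.array([554.5,112.6]);ex=np.array([-.1028,.9947]);ey=np.array([-.9947,-.1028])
tob=lambda P:np.c_[(np.atleast_2d(P)[:,:2]-O)@ex,(np.atleast_2d(P)[:,:2]-O)@ey]
tow=lambda b:O+b[0]*ex+b[1]*ey
E
python3 - <<'E'
from meas import *
np.set_printoptions(precision=1,suppress=True)
print("tab rear edge",tob(plane("top",[(287,169)],86)),"tab rear bottom",tob(plane("top",[(286,173)],46)))
print("red front",tob(plane("top",[(238.5,174.5)],46)),"guide end",tob(plane("top",[(231,175.5)],42)),"keeper stop",tob(plane("top",[(190.5,178.5)],46)))
print("pins",tob([[580.5,97.6],[528.5,127.6]]))
for b in((-60,-27),(-25,-27),(-225,0),(-92,0)): print(b,tow(b))
E
python3 -m pendant '[[[0.65,0.9,0],[0,0,-0.12],-1],[[0.65,0.9,0],[0,0,-0.12],-1],[[0.65,0.9,0],[0,0,-0.12],-1],[[0.65,0.9,0],[0,0,-0.12],-1],[[0.65,0.9,0],[0,0,-0.12],-1],[[0.65,0.9,0],[0,0,-0.12],-1],[[0.65,0.9,0],[0,0,-0.12],-1],[[0.65,0.9,0],[0,0,-0.12],-1],[[0.65,0.9,0],[0,0,-0.12],-1],[[0.65,0.9,0],[0,0,-0.12],-1]]'
python3 -m pendant '[[[0.65,0.9,0],[0,0,-0.12],-1],[[0.65,0.9,0],[0,0,-0.12],-1],[[0.65,0.9,0],[0,0,-0.12],-1],[[0.65,0.9,0],[0,0,-0.12],-1],[[0.65,0.9,0],[0,0,-0.12],-1],[[0.65,0.9,0],[0,0,-0.12],-1],[[0.65,0.9,0],[0,0,-0.12],-1],[[0.65,0.9,0],[0,0,-0.12],-1],[[0.65,0.9,0],[0,0,-0.12],-1],[[0,0,0],[0,0,-0.1],-1]]'
```

```text
tab rear edge [[-200.6    1.9]] tab rear bottom [[-200.6    5.8]]
red front [[-68.7   0.3]] guide end [[-47.7   0.8]] keeper stop [[64.6  1.6]]
pins [[-17.6 -24.3]
 [ 17.6  24.3]]
(-60, -27) [587.5  55.7]
(-25, -27) [583.9  90.5]
(-225, 0) [ 577.6 -111.2]
(-92, 0) [564.   21.1]
time: 0.93
tool_pos: [392.6, -215.0, 243.6]
tcp_rot: [-3.141, 0.0, 0.24]
contact_force: [0.8, -0.4, 0.4]
grip_width: 29.9
finger_force: 0.0
time: 1.77
tool_pos: [569.7, 30.9, 242.9]
tcp_rot: [-3.14, -0.001, 0.102]
contact_force: [-1.3, 0.0, -0.1]
grip_width: 0.1
finger_force: 0.0
```

```bash
python3 -m pendant '[[[0.6,0.8,0],[0,0,0],-1],[[0,0,-0.92],[0,0,0],-1],[[0,0,-0.92],[0,0,0],-1],[[0,0,-0.92],[0,0,0],-1],[[0,0,-0.92],[0,0,0],-1],[[0,0,-0.92],[0,0,0],-1],[[0,0,-0.92],[0,0,0],-1],[[0,0,0],[0,0,0],-1],[[0,0,0],[0,0,0],-1],[[0,0,0],[0,0,0],-1]]'
python3 - <<'E'
from meas import *
o=bot.get_obs();print(o["tool_pos"],o["contact_force"],tob([o["tool_pos"]]))
for i,n in enumerate(("top","side")):
    im=bot.capture(n);x0,y0,x1,y1=ROI[n]
    cv2.imwrite(f"pics/{n}1.png",im)
    if n=="side": cv2.imwrite("pics/s1c.png",cv2.resize(im[130:256,178:306],None,fx=4.5,fy=4.5,interpolation=cv2.INTER_CUBIC))
E
```

```text
time: 2.6
tool_pos: [586.4, 50.2, 79.5]
tcp_rot: [3.141, -0.002, 0.099]
contact_force: [0.7, -0.7, 0.7]
grip_width: 1.1
finger_force: 0.0
[586.36893238  50.1793033   79.47620014] [ 0.71136944 -0.74630204  0.71714696] [[-65.36599326 -25.28317942]]
```

View pics/s1c.png

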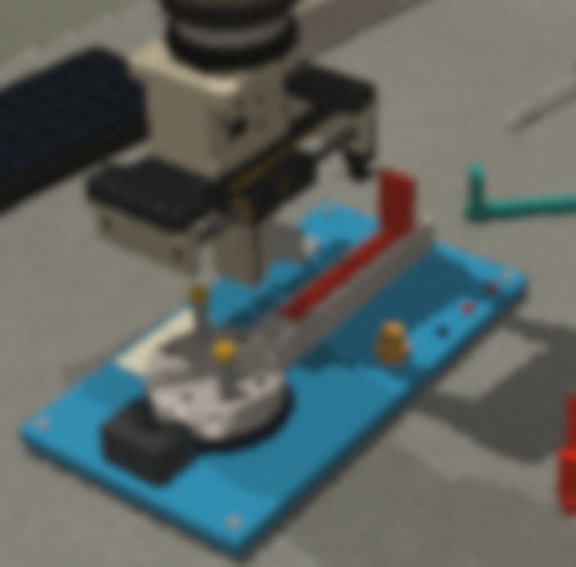

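The fingers stand behind the far pin (crop (197,300)), clear of everything. I push the pin toward the keeper.

```bash
python3 -m pendant '[[[-0.01,0.15,0],[0,0,0],-1],[[-0.01,0.15,0],[0,0,0],-1],[[-0.01,0.15,0],[0,0,0],-1],[[-0.01,0.15,0],[0,0,0],-1],[[-0.01,0.15,0],[0,0,0],-1],[[-0.01,0.15,0],[0,0,0],-1],[[-0.01,0.15,0],[0,0,0],-1],[[-0.01,0.15,0],[0,0,0],-1],[[0,0,0],[0,0,0],-1],[[0,0,0],[0,0,0],-1]]'
cat > q.py <<'E'
from meas import *
import sys
np.set_printoptions(precision=1,suppress=True)
o=bot.get_obs();print("tool base",tob([o["tool_pos"]])[0],o["tool_pos"],o["contact_force"])
for n in("top","side"):
    im=bot.capture(n);cv2.imwrite(f"pics/{n}{sys.argv[1]}.png",im)
    for c,a,s in blobs(n,im,(22,110,70),(34,255,255),ROI[n])[1]:
        b=tob(plane(n,[c],85))[0]; print(n,c,a,b,"r",np.hypot(*b),"ang",np.degrees(np.arctan2(b[1],b[0])))
    for c,a,s in blobs(n,im,(0,150,60),(8,255,255),ROI[n])[1]:
        if a>30: print(n,"red",c,a,s)
E
python3 q.py 2
```

```text
time: 3.53
tool_pos: [583.0, 86.8, 78.1]
tcp_rot: [-3.142, 0.0, 0.1]
contact_force: [1.1, -0.0, 0.6]
grip_width: 0.4
finger_force: 0.0
tool base [-28.6 -25.7] [583.   86.8  78.1] [ 1.1 -0.   0.6]
top red [266.91, 171.92] 195 [67, 27, 44, 11]
side red [259.49, 182.36] 160 [63, 8, 29, 33]
side red [303.92, 232.04] 74 [124, 58, 4, 26]
```

Run:
```python
import cv2,numpy as np
a=cv2.imread("pics/top2.png")[138:216,176:266];b=cv2.imread("pics/side2.png")[160:256,178:266]
f=lambda i:cv2.resize(i,(400,int(400*i.shape[0]/i.shape[1])),interpolation=cv2.INTER_CUBIC)
a,b=f(a),f(b);h=max(len(a),len(b));p=lambda i:np.pad(i,((0,h-len(i)),(0,0),(0,0)))
cv2.imwrite("pics/c2.png",np.hstack([p(a),p(b)]))
```

```text
(no output)
```

View pics/c2.png

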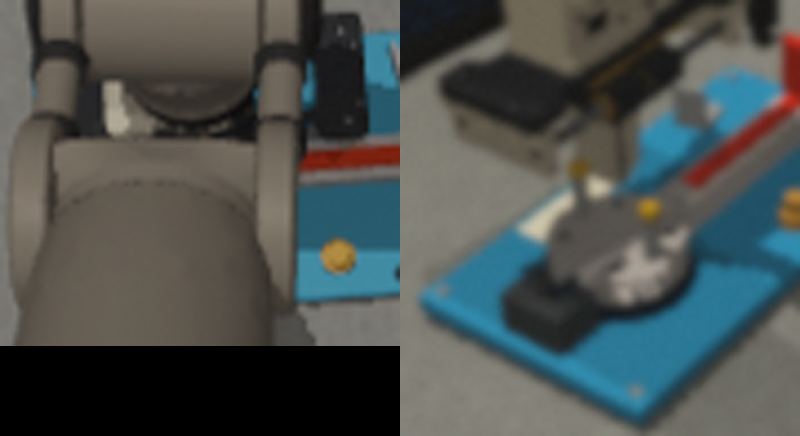

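The disc has turned. In the side view the pins are now at about (217.2,197.0) and (233.0,205.8). I work out the angle from these.

Run:
```python
from meas import *
np.set_printoptions(precision=1,suppress=True)
for t in ([(222.2,194.9),(228,207.8)],[(217.2,197),(233,205.8)]):
    b=tob(plane("side",t,84)); d=b[1]-b[0]; print(b.tolist(),np.hypot(*d),"pin_b->pin_a deg",np.degrees(np.arctan2(d[1],d[0])))
im=cv2.imread("pics/side2.png");s=cv2.cvtColor(im,cv2.COLOR_BGR2HSV)
print(s[195:200,214:221].tolist())
```

```text
[[-15.973887265347447, -20.291522615813545], [19.238301404050123, 28.581963022293575]] 60.23716319106929 pin_b->pin_a deg 54.22814351268461
[[-0.9259538636047725, -25.005661111781194], [5.307696528727185, 33.77520443948606]] 59.11047751600369 pin_b->pin_a deg 83.9464672480185
[[[24, 45, 120], [22, 74, 113], [20, 106, 103], [20, 126, 97], [20, 119, 94], [21, 89, 95], [21, 64, 92]], [[22, 54, 117], [20, 102, 110], [20, 153, 102], [21, 171, 100], [21, 158, 97], [21, 113, 95], [21, 76, 91]], [[22, 55, 116], [20, 110, 109], [21, 163, 103], [21, 184, 101], [21, 158, 100], [21, 109, 98], [22, 70, 98]], [[22, 48, 118], [21, 91, 107], [21, 140, 100], [21, 158, 97], [21, 125, 104], [22, 79, 116], [21, 57, 125]], [[28, 26, 116], [25, 42, 104], [22, 81, 91], [20, 96, 90], [20, 75, 106], [21, 57, 138], [22, 48, 159]]]
```

```bash
python3 -m pendant '[[[0,0.05,0],[0,0,0],-1],[[0,0.05,0],[0,0,0],-1],[[0,0,0],[0,0,0],-1],[[0,0,0],[0,0,0],-1],[[0.05,-0.5,0],[0,0,0],-1],[[0.05,-0.5,0],[0,0,0],-1],[[0,0,0.8],[0,0,0],-1],[[0,0,0.8],[0,0,0],-1],[[0,-0.9,0],[0,0,0],-1],[[0,-0.9,0],[0,0,0],-1]]'
python3 -m pendant '[[[0,-0.9,0],[0,0,0],-1],[[0,-0.9,0],[0,0,0],-1],[[0,-0.9,0],[0,0,0],-1],[[-0.1,-0.6,0],[0,0,0],-1],[[-0.15,0,0],[0,0,0],-1],[[0,0,0],[0,0,0],-1],[[0,0,0],[0,0,0],-1],[[0,0,0],[0,0,0],-1],[[0,0,0],[0,0,0],-1],[[0,0,0],[0,0,0],-1]]'
python3 q.py 3
```

```text
time: 4.47
tool_pos: [587.1, 6.0, 128.0]
tcp_rot: [3.141, -0.004, 0.102]
contact_force: [0.1, 0.4, 0.1]
grip_width: 0.4
finger_force: 0.0
time: 5.3
tool_pos: [578.9, -92.6, 126.2]
tcp_rot: [-3.142, -0.0, 0.101]
contact_force: [-0.2, 1.0, 0.2]
grip_width: 0.1
finger_force: 0.0
tool base [-206.6   -3.1] [578.9 -92.6 126.2] [-0.2  1.   0.2]
top [212.57, 163.0] 14 [ -1.3 -29.6] r 29.67010607683368 ang -92.59346726084189
top [212.75, 184.58] 12 [ 2.  29.3] r 29.329288802331 ang 86.1626926755718
top red [247.0, 173.79] 68 [63, 34, 17, 5]
side [216.0, 196.5] 4 [  0.2 -28.2] r 28.158725375842998 ang -89.61879031459841
side red [258.87, 183.18] 151 [63, 9, 28, 32]
side red [304.06, 232.03] 69 [124, 58, 4, 26]
```

The slot is about 0.05 rad off line, which is within the lead-in. I go behind the tab and start the push.

```bash
python3 -m pendant '[[[0,-0.95,0],[0,0,0],-1],[[0,0,0],[0,0,0],-1],[[0,0,-0.57],[0,0,0],-1],[[0,0,-0.57],[0,0,0],-1],[[0,0,-0.57],[0,0,0],-1],[[0,0,0],[0,0,0],-1],[[-0.02,0.2,0],[0,0,0],-1],[[-0.02,0.2,0],[0,0,0],-1],[[-0.02,0.2,0],[0,0,0],-1],[[-0.02,0.2,0],[0,0,0],-1]]'
python3 q.py 4
python3 - <<'E'
import cv2,numpy as np
b=cv2.imread("pics/side4.png")[130:240,190:310]
cv2.imwrite("pics/c4.png",cv2.resize(b,None,fx=5,fy=5,interpolation=cv2.INTER_CUBIC))
E
```

```text
time: 6.23
tool_pos: [576.9, -97.5, 76.0]
tcp_rot: [3.141, -0.002, 0.1]
contact_force: [-0.4, -1.2, 0.4]
grip_width: 0.7
finger_force: 0.8
tool base [-211.3   -0.6] [576.9 -97.5  76. ] [-0.4 -1.2  0.4]
top [212.57, 163.0] 14 [ -1.3 -29.6] r 29.67010607683368 ang -92.59346726084189
top [212.75, 184.58] 12 [ 2.  29.3] r 29.329288802331 ang 86.1626926755718
top red [246.74, 173.81] 78 [61, 34, 20, 5]
side red [257.95, 184.11] 155 [62, 10, 29, 32]
side red [304.07, 232.07] 68 [124, 58, 4, 26]
```

View pics/c4.png

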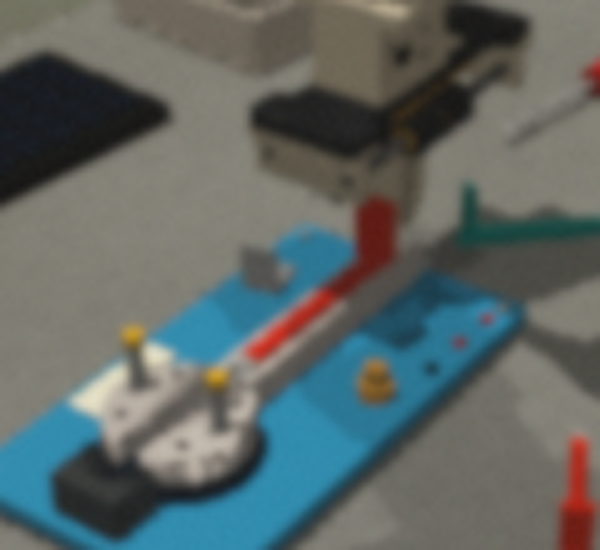

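The slot lines up with the bar, and the fingers are on the tab's rear face at crop (400,200). I push on, watching the force.

```bash
python3 -m pendant '[[[-0.02,0.17,0],[0,0,0],-1],[[-0.02,0.17,0],[0,0,0],-1],[[-0.02,0.17,0],[0,0,0],-1],[[-0.02,0.17,0],[0,0,0],-1],[[-0.02,0.17,0],[0,0,0],-1],[[-0.02,0.17,0],[0,0,0],-1],[[-0.02,0.17,0],[0,0,0],-1],[[-0.02,0.17,0],[0,0,0],-1],[[-0.02,0.17,0],[0,0,0],-1],[[-0.02,0.17,0],[0,0,0],-1]]'
python3 q.py 5
```

```text
time: 7.17
tool_pos: [570.3, -46.6, 74.9]
tcp_rot: [3.141, -0.0, 0.099]
contact_force: [0.2, -2.0, 2.2]
grip_width: 0.6
finger_force: 1.0
tool base [-160.     0.6] [570.3 -46.6  74.9] [ 0.2 -2.   2.2]
top [212.57, 163.0] 14 [ -1.3 -29.6] r 29.67010607683368 ang -92.59346726084189
top [212.75, 184.58] 12 [ 2.  29.3] r 29.329288802331 ang 86.1626926755718
top red [227.01, 175.56] 84 [43, 35, 18, 6]
side [216.8, 196.4] 5 [ -1.4 -26.7] r 26.741092686989745 ang -92.96317420201119
side red [250.38, 189.91] 145 [58, 17, 23, 30]
side red [304.07, 232.07] 68 [124, 58, 4, 26]
```

```bash
python3 -m pendant '[[[-0.015,0.17,0],[0,0,0],-1],[[-0.015,0.17,0],[0,0,0],-1],[[-0.015,0.17,0],[0,0,0],-1],[[-0.015,0.17,0],[0,0,0],-1],[[-0.015,0.17,0],[0,0,0],-1],[[-0.015,0.17,0],[0,0,0],-1],[[-0.015,0.17,0],[0,0,0],-1],[[-0.015,0.17,0],[0,0,0],-1],[[-0.015,0.17,0],[0,0,0],-1],[[-0.015,0.17,0],[0,0,0],-1]]'
python3 -m pendant '[[[-0.01,0.08,0],[0,0,0],-1],[[-0.01,0.08,0],[0,0,0],-1],[[-0.01,0.08,0],[0,0,0],-1],[[-0.01,0.08,0],[0,0,0],-1],[[0,0.05,0],[0,0,0],-1],[[0,0.05,0],[0,0,0],-1],[[0,0.05,0],[0,0,0],-1],[[0,0,0],[0,0,0],-1],[[0,0,0],[0,0,0],-1],[[0,0,0],[0,0,0],-1]]'
python3 q.py 6
```

```text
time: 8.1
tool_pos: [565.6, 4.5, 74.7]
tcp_rot: [-3.141, 0.0, 0.099]
contact_force: [0.3, -1.5, -0.5]
grip_width: 0.5
finger_force: 0.4
time: 8.93
tool_pos: [564.6, 18.0, 74.9]
tcp_rot: [-3.142, -0.0, 0.099]
contact_force: [0.5, 0.0, 0.2]
grip_width: 0.3
finger_force: 0.0
tool base [-95.1  -0.4] [564.6  18.   74.9] [0.5 0.  0.2]
top red [201.7, 176.6] 60 [19, 37, 15, 5]
side red [240.91, 195.07] 106 [58, 27, 10, 19]
side red [221.76, 214.85] 67 [34, 47, 20, 17]
side red [304.1, 231.91] 68 [124, 58, 4, 26]
```

Expected home is near −92, so I keep going in small steps until the stop resists.

```bash
python3 -m pendant '[[[0,0.04,0],[0,0,0],-1],[[0,0.04,0],[0,0,0],-1],[[0,0.04,0],[0,0,0],-1],[[0,0,0],[0,0,0],-1],[[0,0,0],[0,0,0],-1],[[0,0,0],[0,0,0],-1],[[0,0,0],[0,0,0],-1],[[0,0,0],[0,0,0],-1],[[0,0,0],[0,0,0],-1],[[0,0,0],[0,0,0],-1]]'
python3 -m pendant '[[[0,0.04,0],[0,0,0],-1],[[0,0.04,0],[0,0,0],-1],[[0,0,0],[0,0,0],-1],[[0,0,0],[0,0,0],-1],[[0,0,0],[0,0,0],-1],[[0,0,0],[0,0,0],-1],[[0,0,0],[0,0,0],-1],[[0,0,0],[0,0,0],-1],[[0,0,0],[0,0,0],-1],[[0,0,0],[0,0,0],-1]]'
```

```text
time: 9.87
tool_pos: [564.6, 21.6, 74.8]
tcp_rot: [3.142, 0.0, 0.099]
contact_force: [-0.4, 0.8, -0.1]
grip_width: 0.1
finger_force: 0.0
time: 10.7
tool_pos: [565.1, 22.3, 75.2]
tcp_rot: [3.139, -0.001, 0.099]
contact_force: [0.2, -7.6, 1.6]
grip_width: 0.2
finger_force: 3.9
```

There is a steady 7.6 N at the position expected for home. I retreat, rise and check.

```bash
python3 -m pendant '[[[0.05,-0.5,0],[0,0,0],-1],[[0.05,-0.5,0],[0,0,0],-1],[[0,0,0.9],[0,0,0],-1],[[0,0,0.9],[0,0,0],-1],[[0,0,0.9],[0,0,0],-1],[[0,-0.9,0.9],[0,0,0],-1],[[0,-1,0.9],[0,0,0],-1],[[0,-1,0],[0,0,0],-1],[[0,-1,0],[0,0,0],-1],[[0,-1,0],[0,0,0],-1]]'
python3 -m pendant '[[[-0.5,-1,0],[0,0,0],-1],[[-0.5,-1,0],[0,0,0],-1],[[-0.5,-1,0],[0,0,0],-1],[[0,-1,0],[0,0,0],-1],[[0,0,0],[0,0,0],-1],[[0,0,0],[0,0,0],-1],[[0,0,0],[0,0,0],-1],[[0,0,0],[0,0,0],-1],[[0,0,0],[0,0,0],-1],[[0,0,0],[0,0,0],-1]]'
python3 q.py 7
python3 - <<'E'
import sys;sys.path.insert(0,".")
from meas import *
im=cv2.imread("pics/top7.png")
for c,a,s in blobs("top",im,(0,150,60),(8,255,255),ROI["top"])[1]:
    if a>30:
        u0=s[0]+176;u1=u0+s[2]-1; print(u0,u1,tob(plane("top",[(u1+.3,172.5)],86)),tob(plane("top",[(u1+.3,174)],46)))
cv2.imwrite("pics/c7.png",cv2.resize(im[138:216,176:306],None,fx=6,fy=6,interpolation=cv2.INTER_CUBIC))
E
```

```text
time: 11.53
tool_pos: [567.6, -154.2, 210.7]
tcp_rot: [3.141, -0.001, 0.1]
contact_force: [0.8, 0.3, -1.0]
grip_width: 0.4
finger_force: 0.0
time: 12.37
tool_pos: [523.0, -271.9, 209.9]
tcp_rot: [3.142, -0.0, 0.101]
contact_force: [0.4, 0.1, 0.5]
grip_width: 0.1
finger_force: 0.0
tool base [-379.2   70.9] [ 523.  -271.9  209.9] [0.4 0.1 0.5]
top [212.57, 163.0] 14 [ -1.3 -29.6] r 29.67010607683368 ang -92.59346726084189
top [212.75, 184.58] 12 [ 2.  29.3] r 29.329288802331 ang 86.1626926755718
top red [218.88, 175.31] 240 [18, 30, 48, 13]
side red [239.86, 195.18] 106 [57, 27, 9, 19]
side red [220.92, 215.55] 77 [32, 47, 22, 18]
side red [304.1, 232.09] 67 [124, 58, 4, 26]
194 241 [[-76.87879256   2.28938923]] [[-76.5712816   -0.57125756]]
```

View pics/c7.png

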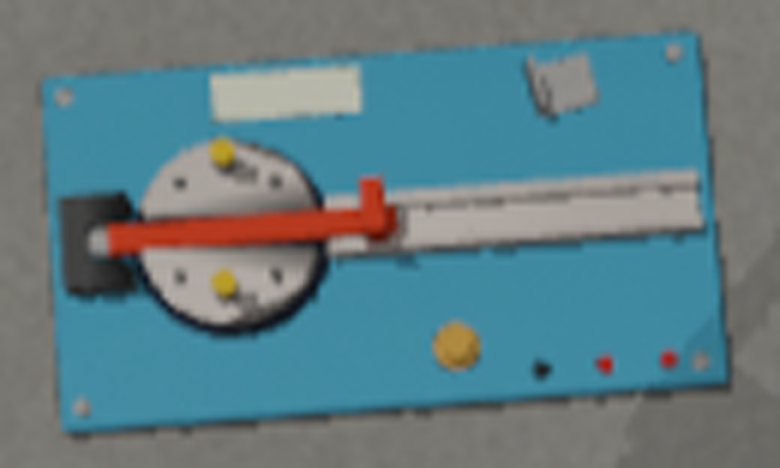

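The nose (crop (90,240)) reaches the end of the keeper slot. The bar runs straight through the slot, the thumb nut and bracket have not moved, and the hand is clear. I'm handing in.

```bash
python3 -c "
from plant import bot
print(bot.close_job())"
```

```text
the job is handed in; nothing more can be done
None
```

The turntable slot is lined up with the red bar, the bar is pushed home against the keeper's stop, the hand is clear, and the job was handed in at about 12.5 s; no verdict was returned.

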